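# Clamp a marble plaque in a quick-release carving vise

## Task

Clamp the marble plaque in the vise: hold the vise's quick-release lever pressed and, with it pressed, slide the moving jaw gently up until the plaque sits snugly against the fixed jaw, then let the lever spring back up. Then turn the wheel clockwise until the plaque is held firmly, but not so hard that the marble chips, and let go. Leave the lever up and do not disturb the other things on the bench.

Things in the scene. Friction and masses are not known exactly. Their poses are not given: they have to be found in the camera images.
- vise: Vise fixed to the bench, grey base 150 x 290 mm, bright steel bed 100 mm wide with its top 35 mm above the bench. Origin: middle of the bed, at bench height. Yaw varies. Its y is the sliding direction: fixed jaw at the -y end, then towards +y the plaque, moving jaw, saddle and wheel; the quick-release lever sticks out to +x; z up.
- fixed_face (a point): Middle of the fixed jaw's clamping face (108 mm wide, from 36 to 56 mm above the bench). Axes as the vise's; the face looks to +y.
- jaw_face (a point): Middle of the moving jaw's clamping face (108 mm wide, looks to -y), 46 mm above the bench. Just closed on the plaque, it is 80 mm from fixed_face along y; let the lever go within 3 mm of that (as it locks, the saddle may settle back 2 mm). Sliding in, it pushes the plaque along the bed (2 to 7 N) to the fixed jaw, squaring it; ramming it home with over 60 N is too rough.
- jaw: The moving jaw, up to 103 mm tall, with its screw and wheel. Axes as the vise's; its origin is the vise's origin when fully open with the screw at zero, and moves along the vise's -y as it closes.
- saddle: The block, up to 103 mm tall, on the bed behind the moving jaw, that carries the jaw, screw, wheel and lever. Axes as the vise's; its origin is the vise's when fully open and moves up to 78 mm along -y as it is slid closed. With the lever up it is locked; with the lever pressed it slides with about 3 N. Push no part of it with over 60 N.
- plaque: White marble plaque, 90 (its x) x 80 (its y) x 25 mm, 0.4 to 0.6 kg, loose on the bed between the jaws, its 80 mm side along the vise's y. Origin: centre of its underside. Starts 4 to 16 mm short of the fixed jaw, up to 0.06 rad askew. Held firmly from 40 N of squeeze (best 60 to 100); over 140 N chips it.
- lever_pad (a point): Middle of the top face of the lever's thumb pad: level dark plate 34 (vise x) x 60 mm (vise y), 70 mm above the bench, 114 mm to +x of the vise's middle line, with a 12 mm high lip at each y end (50 mm free between the lips). Pressed, it turns about an axis along y 44 mm nearer the vise. Pushed to -y while pressed (the fingers bear on the lip), it slides saddle and jaw.
- lever (a joint): Lever angle in rad: 0 = up, its toothed half-nut locked in the rack (6 mm pitch); 0.34 = fully pressed (pad 15 mm lower, hard stop). The saddle is free from about 0.23 (pad 10 mm down); keep it at 0.26 or more while sliding. About 12 N on the pad starts it, 15 N reaches the stop. Springs back up when let go.
- wheel (a joint): Wheel angle in rad, 0 to 10; grows clockwise seen from vise +y (top of the wheel goes to vise -x); drives the jaw 2 mm per rad; up to 3 rad go in play first. Stays where left. Free turning takes 0.27 N m (5.4 N on a peg, square to its arm); each further 0.1 N m (2 N) is 50 N of squeeze. Tight: 0.40 to 0.47 N m (8 to 9.4 N) while turning; over 0.55 N m (11 N) chips the plaque.
- wheel_hub (a point): Point on the wheel's axis (along vise y), 78 mm above the bench, at mid length of its four pegs. The point turns with the wheel. Pegs: steel, 15 mm across, parallel to the axis, 50 mm from it, free 16 mm to either side of this point. At wheel angle 0 they stand at 45, 135, 225, 315 degrees from vertical. Closed fingertips can push the uppermost peg sideways.
- chisel: Steel stone chisel, 215 mm long, lying beside the vise, a bystander. Origin at its underside.
- offcut: Marble offcut 70 x 45 x 20 mm, a bystander near the vise. Origin at its underside.
- inkpot: Black jar, 48 mm wide, 60 mm high, a bystander near the wheel. Origin at its underside.
- mallet: Hammer, 260 mm long, a bystander. Origin at its underside.
- pencilcup: Terracotta cup, 72 mm wide, 90 mm high, a bystander. Origin at its underside.
- rubbing_stone: Terracotta-coloured rubbing stone 120 x 50 x 30 mm, a bystander. Origin at its underside.
Not all that is in view belongs to the job. What is shaped like the plaque but blue or turquoise is not meant.

How it is judged:
By the outcome, as a careful person would: the job done as asked, in the order asked, and still so for the second after the job is handed in, with the robot touching nothing.
It also fails if it takes over 72 s, if anything falls off the work surface, if the arm or the gripper's body presses on something with over 40 N, if the wrist force passes 120 N, or if a joint passes its speed limit or range.

## Robot

A 7-joint arm with a two-finger parallel gripper is mounted at the origin on the work surface. World frame = base frame: x ahead of the robot, y to its left, z up, the work surface at z = 0. Lengths are in m, angles in rad, forces in N, time in s.
With the tool pointing down it reaches from about 0.425 to 0.925 m from the base axis. Payload 6.8 kg.
Tool frame: the origin (TCP) lies between the finger pads; the fingertips stand finger_overhang ahead of it and the grasp point (between the pads) lies 6 mm ahead of it (finger_overhang is the distance from the TCP to the fingertips, in m); z points along the fingers, y is the line along which they close (so a half turn about z gives the same grasp; the last joint's range is limited). The gripper opens to 85 mm and grips with 20 to 120 N. Pads are 22 mm wide; open, the fingers measure 114 mm over their backs; the gripper's body (76 mm by 85 mm) begins 54 mm behind the grasp point. The pads swing forward as they close: fully open they stand 13 mm farther back than shut.
Start: joints at [-1.253, 0.477, 0.022, 1.555, -0.011, 1.109, -0.083], TCP at [0.279, 0.615, 0.256] pointing down, gripper open.
Joint ranges: [-2.96, 2.96], [-0.34, 2.1], [-1.41, 1.46], [0.24, 2.44], [-1.37, 4.51], [0.17, 1.92], [-2.96, 2.96]. Speed limits (rad/s): [2.39, 2.39, 3.14, 3.14, 3.14, 3.14, 3.14].

## Interface

Orientations are given as a unit quaternion [w, x, y, z].
In Python, from station import * gives the robot as it stands.
- The arm moves only by the tool drive_tool, never from a script. Its argument "increments" is a list of rows, each an object of numbers: "claw": the finger opening in m, from 0 to 0.0854; "dx", "dy", "dz": the shift along the tool's x, y, z in m; "wx", "wy", "wz": the turn, a rotation vector about the tool's x, y, z in degrees. A call has 1 to 20 rows; each row shifts and turns the commanded pose from where the row before left it, along the tool's axes as they then stand; what a row does not reach is not made up. A row lasts 1/8 s, in which the tool goes at most 62.5 mm and 10.7 degrees, less where a joint would pass 70% of its speed; a pose out of reach is approached as far as the arm can. A call with a gripper value outside its range is refused whole. The fingers move at their own pace and stop on an object; "newtons" is the grip in N (left out, the last holds). Time passes only in rows, so rows that do not move let the fingers close. It gives the time, the measured TCP pose, the force, the opening and the grip force at its end, in the units of the state.
- get_obs(): the state, without advancing time (a new reading comes with each control period).
- read_camera(name): name is "side" or "top" or "wrist"; returns (picture, depth): 420x560x3 uint8, red, green, blue; 420x560 float32, m along the optical axis (not along the pixel's ray), 0 where there is no reading.
- calibration(name): a dict with "intrinsics" (3x3 intrinsics, pixels), "R" (3x3) and "t" (3): a world point X has camera coordinates R X + t; the wrist camera has in their place "mount" (4x4, takes a point from camera to tool coordinates, whose origin is the TCP and whose axes are the flange's). Camera axes: x right, y down, z forward; pixel columns grow to the right and rows downward; lengths in m; the calibration is good to about 2 mm. A picture is of the moment at which its call begins: read the wrist's pose just before it. calibration takes no time and is no camera call.
- hand_in(): hands the job in; it is judged then, once.
The state is a dict: "t": time; "q": joint angles; "joint_vel": joint speeds; "joint_torque": joint torques, N m; "eef_pos": TCP position; "tool_rot": TCP orientation; "contact_force": force on the tool from outside, world axes, zero at the start; "torque": the same for the moment, N m; "gripper_width": opening from 0.0 (shut) to 1.0 (fully open); "grasp_force": force on a finger pad.
Only numpy, scipy, OpenCV 4.12 (cv2) and the standard library are available. Lean on these libraries where they do the work, as an engineer would, in place of code of your own. Each camera call takes 0.05 s, during which the arm holds its last target. There are 200 camera calls.

## Working session

There is one attempt and no reset: what is moved stays moved. The work goes in short steps, Python scripts to look and compute and a tool call to move; the robot and the scene stay as the last step left them, time stands still between calls to the robot, and variables do not carry over. Pictures are saved under pics/ and viewed, at most 10 in all, crops included, and the job is handed in when it is done.

Besides the shell and the picture viewer there is one more tool, called after "Request:" as name([rows], argument=value, ...), one row to a line, values as JSON. drive_tool: Moves the arm, as the interface text tells. Its arguments: {"type":"object","properties":{"increments":{"type":"array","items":{"type":"object","properties":{"claw":{"type":"number"},"dx":{"type":"number"},"dy":{"type":"number"},"dz":{"type":"number"},"wx":{"type":"number"},"wy":{"type":"number"},"wz":{"type":"number"}}}},"newtons":{"type":"number"}},"required":["increments"]}

```bash
mkdir -p pics; ls; python3 - <<'E'
from station import *
import cv2,numpy as np
o=get_obs();print(o)
for n in("top","side"):
    p,d=read_camera(n);cv2.imwrite(f"pics/{n}0.png",p[:,:,::-1]);np.savez(f"{n}0.npz",p=p,d=d);print(n,calibration(n))
print(calibration("wrist"))
import station;print([k for k in dir(station) if k[0]!='_'])
try: print(finger_overhang)
except Exception as e: print(e)
E
```

```text
pics
{'t': 0.0, 'q': array([-1.25308008,  0.47779619,  0.02236194,  1.55643958, -0.01151055,
        1.10931143, -0.0830749 ]), 'joint_vel': array([-0.00087751, -0.00097817,  0.00045101,  0.00161312,  0.00060384,
       -0.00038312,  0.00149492]), 'joint_torque': array([-6.89498465e-04, -5.96439064e+01,  1.60793770e+00, -2.81217849e+01,
        1.26132058e-02,  9.13088996e-03,  7.93589425e-05]), 'eef_pos': array([0.27861365, 0.61421911, 0.25533374]), 'tool_rot': array([-1.25719704e-04,  2.11292216e-01,  9.77422511e-01, -9.04357587e-04]), 'contact_force': array([0.06163726, 0.09237672, 0.45624208]), 'torque': array([ 0.00678133,  0.02361337, -0.01783068]), 'grasp_force': 0.0, 'gripper_width': 0.9978126377345893}
top {'intrinsics': array([[385.32976987,   0.        , 281.50353932],
       [  0.        , 385.32976987, 217.54356882],
       [  0.        ,   0.        ,   1.        ]]), 'R': array([[-0.00727892, -0.99996424, -0.00430595],
       [-0.99815695,  0.00752506, -0.06021698],
       [ 0.06024723,  0.0038597 , -0.99817602]]), 't': array([-0.04870762,  0.52675475,  1.01793401])}
s
[... 293 characters left out ...]
3,  0.6450903 , -0.55571679]]), 't': array([-0.3724932 , -0.11494165,  1.73748828])}
{'intrinsics': array([[353.90813247,   0.        , 273.74319396],
       [  0.        , 353.90813247, 207.85633426],
       [  0.        ,   0.        ,   1.        ]]), 'mount': array([[ 6.08522403e-04, -9.50816344e-01, -3.09754596e-01,
         7.84800446e-02],
       [ 9.99999803e-01,  5.31376540e-04,  3.33427770e-04,
        -1.15788813e-03],
       [-1.52432248e-04, -3.09754738e-01,  9.50816480e-01,
        -1.17391519e-01],
       [ 0.00000000e+00,  0.00000000e+00,  0.00000000e+00,
         1.00000000e+00]])}
['PlanningError', 'calibration', 'finger_overhang', 'get_obs', 'hand_in', 'read_camera']
0.025
```

View pics/top0.png

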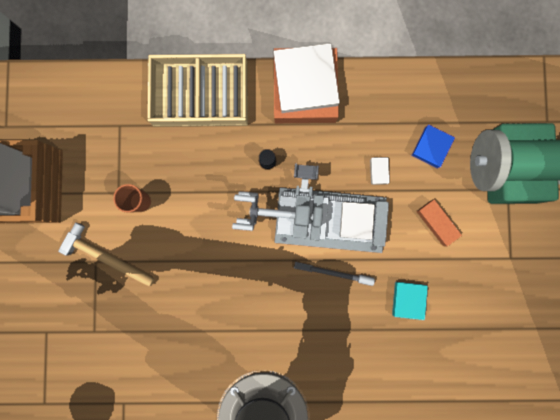

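View pics/side0.png

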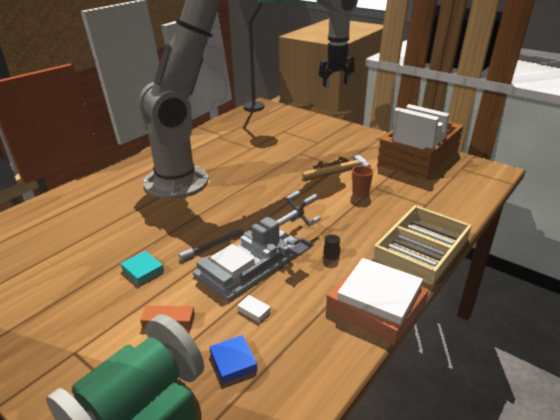

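The top view shows the vise at (330,215) with the wheel to the left (world +y), the lever pad at (307,172) towards world +x, and the plaque at (358,221). The inkpot is at (267,158) and the chisel at (335,272).

```bash
cat > h.py <<'E'
import numpy as np,cv2
from station import *
from scipy.spatial.transform import Rotation as Ro
def cloud(n,d,obs=None):
    c=calibration(n);K=c["intrinsics"];v,u=np.mgrid[:420,:560]
    P=np.stack([(u-K[0,2])/K[0,0]*d,(v-K[1,2])/K[1,1]*d,d],-1)
    if n!="wrist": return (P-c["t"])@c["R"]
    M=c["mount"];w,x,y,z=obs["tool_rot"]
    R=Ro.from_quat([x,y,z,w]).as_matrix()
    return (P@M[:3,:3].T+M[:3,3])@R.T+obs["eef_pos"]
E
python3 - <<'E'
from h import *
f=np.load("top0.npz");p,d=f["p"],f["d"];P=cloud("top",d)
hsv=cv2.cvtColor(p,cv2.COLOR_RGB2HSV)
box=np.zeros(d.shape,bool);box[150:260,225:395]=1
Z=P[...,2]
print("bench z",np.median(Z[280:300,330:380]))
def rect(m,t):
    q=P[m][:,:2].astype(np.float32);r=cv2.minAreaRect(q*1000);print(t,m.sum(),np.round(r[0],1),np.round(r[1],1),round(r[2],2),"z",np.median(Z[m]).round(4))
m=box&(hsv[...,1]<70)&(hsv[...,2]>190)&(abs(Z-.06)<.008);m[:,:340]=0;rect(m,"plaque")
m=box&(Z>.012)&(P[...,0]<.62)&(P[...,0]>.43);m[:,:276]=0;rect(m,"vise base")
m=box.copy();m[:,:]&=(Z>.05)&(Z<.09);m[184:]=0;m[:,:292]=0;m[:,325:]=0;rect(m,"pad")
for v,u in((171,307),(172,318),(197,246),(226,242),(212,255),(213,280),(205,300),(212,316),(225,375),(158,267)): print((u,v),P[v,u].round(4))
c=cv2.resize(p[150:260,225:395,::-1],None,fx=4.6,fy=4.6,interpolation=cv2.INTER_CUBIC);cv2.imwrite("pics/crop.png",c)
E
```

```text
bench z -0.000646428848719826
plaque 1081 [ 515.2 -246.6] [80.3 89.6] 85.3 z 0.0591
vise base 6152 [ 539.7 -184.8] [290.1 189.6] 84.25 z 0.0453
pad 353 [ 635.5 -115.1] [60.3 46.3] 85.76 z 0.0693
(307, 171) [ 0.642  -0.119   0.0697]
(318, 172) [ 0.6517 -0.1535 -0.    ]
(246, 197) [0.5696 0.0318 0.1282]
(242, 226) [0.5008 0.0435 0.1094]
(255, 212) [0.5359 0.0127 0.0945]
(280, 213) [ 0.5335 -0.0492  0.0863]
(300, 205) [ 0.5521 -0.0989  0.0985]
(316, 212) [ 0.5344 -0.1381  0.0999]
(375, 225) [ 0.5029 -0.2931  0.0561]
(267, 158) [ 0.6784 -0.0163  0.0609]
```

View pics/crop.png

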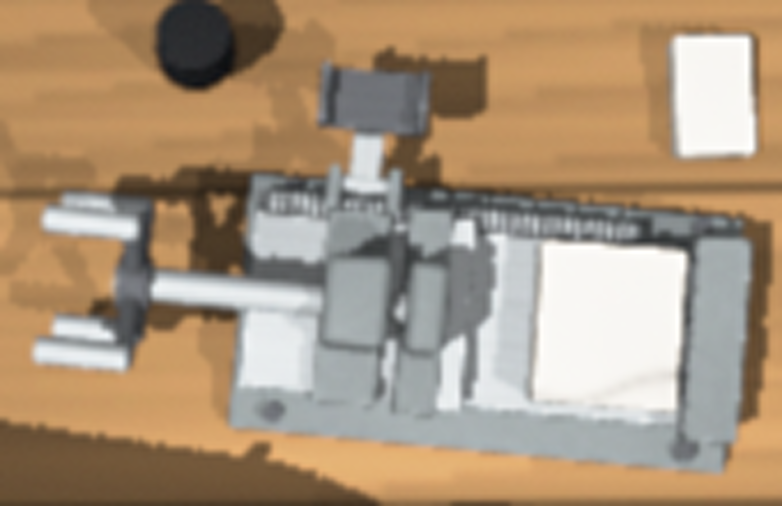

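Request:
drive_tool([
  {"dx":-0.0412,"dy":-0.0418,"dz":-0.0032,"claw":0},
  {"dx":-0.0412,"dy":-0.0418,"dz":-0.0032},
  {"dx":-0.0412,"dy":-0.0418,"dz":-0.0032},
  {"dx":-0.0412,"dy":-0.0418,"dz":-0.0032},
  {"dx":-0.0412,"dy":-0.0418,"dz":-0.0032},
  {"dx":-0.0412,"dy":-0.0418,"dz":-0.0032},
  {"dx":-0.0412,"dy":-0.0418,"dz":-0.0032},
  {"dx":-0.0412,"dy":-0.0418,"dz":-0.0032},
  {"dx":-0.0412,"dy":-0.0418,"dz":-0.0032},
  {"dx":-0.0412,"dy":-0.0418,"dz":-0.0032},
  {"dx":-0.0412,"dy":-0.0418,"dz":-0.0032},
  {"dx":-0.0412,"dy":-0.0418,"dz":-0.0032},
  {"dx":-0.0412,"dy":-0.0418,"dz":-0.0032},
  {"dx":-0.0412,"dy":-0.0418,"dz":-0.0032},
  {"wz":10.2},
  {"wz":10.2},
  {"wz":10.2},
  {"wz":10.2},
  {"wz":10.2},
  {"wz":10.2},
])

```text
schema error: expected keys claw, dx, dy, dz, wx, wy, wz
```

Request:
drive_tool([
  {"wz":10.2},
  {},
])

```text
schema error: expected keys claw, dx, dy, dz, wx, wy, wz
```

```bash
python3 - <<'E'
from h import *
o=get_obs();p,d=read_camera("wrist");P=cloud("wrist",d,o);np.savez("w1.npz",p=p,d=d,P=P)
cv2.imwrite("pics/w1.png",p[:,:,::-1])
print(o["t"],o["eef_pos"],o["tool_rot"],o["q"],o["contact_force"])
E
```

```text
0.1 [0.27859968 0.61428438 0.2554237 ] [-1.22253969e-04  2.11283103e-01  9.77424565e-01 -8.09902930e-04] [-1.25310795  0.47771784  0.02233847  1.55634984 -0.01151551  1.109291
 -0.08310364] [ 0.247613   -0.29803554  0.59286957]
```

View pics/w1.png

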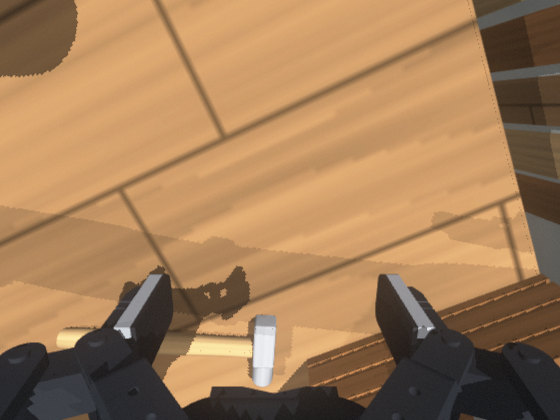

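The picture still shows the start area (mallet at (260,340)): the rows were refused because every key is needed. I'm resending them complete.

Request:
drive_tool([
  {"claw":0,"dx":-0.0412,"dy":-0.0418,"dz":-0.0032,"wx":0,"wy":0,"wz":0},
  {"claw":0,"dx":-0.0412,"dy":-0.0418,"dz":-0.0032,"wx":0,"wy":0,"wz":0},
  {"claw":0,"dx":-0.0412,"dy":-0.0418,"dz":-0.0032,"wx":0,"wy":0,"wz":0},
  {"claw":0,"dx":-0.0412,"dy":-0.0418,"dz":-0.0032,"wx":0,"wy":0,"wz":0},
  {"claw":0,"dx":-0.0412,"dy":-0.0418,"dz":-0.0032,"wx":0,"wy":0,"wz":0},
  {"claw":0,"dx":-0.0412,"dy":-0.0418,"dz":-0.0032,"wx":0,"wy":0,"wz":0},
  {"claw":0,"dx":-0.0412,"dy":-0.0418,"dz":-0.0032,"wx":0,"wy":0,"wz":0},
  {"claw":0,"dx":-0.0412,"dy":-0.0418,"dz":-0.0032,"wx":0,"wy":0,"wz":0},
  {"claw":0,"dx":-0.0412,"dy":-0.0418,"dz":-0.0032,"wx":0,"wy":0,"wz":0},
  {"claw":0,"dx":-0.0412,"dy":-0.0418,"dz":-0.0032,"wx":0,"wy":0,"wz":0},
  {"claw":0,"dx":-0.0412,"dy":-0.0418,"dz":-0.0032,"wx":0,"wy":0,"wz":0},
  {"claw":0,"dx":-0.0412,"dy":-0.0418,"dz":-0.0032,"wx":0,"wy":0,"wz":0},
  {"claw":0,"dx":-0.0412,"dy":-0.0418,"dz":-0.0032,"wx":0,"wy":0,"wz":0},
  {"claw":0,"dx":-0.0412,"dy":-0.0418,"dz":-0.0032,"wx":0,"wy":0,"wz":0},
  {"claw":0,"dx":0,"dy":0,"dz":0,"wx":0,"wy":0,"wz":10.2},
  {"claw":0,"dx":0,"dy":0,"dz":0,"wx":0,"wy":0,"wz":10.2},
  {"claw":0,"dx":0,"dy":0,"dz":0,"wx":0,"wy":0,"wz":10.2},
  {"claw":0,"dx":0,"dy":0,"dz":0,"wx":0,"wy":0,"wz":10.2},
  {"claw":0,"dx":0,"dy":0,"dz":0,"wx":0,"wy":0,"wz":10.2},
  {"claw":0,"dx":0,"dy":0,"dz":0,"wx":0,"wy":0,"wz":10.2},
])

```text
t: 2.65
eef_pos: [0.5622, -0.1563, 0.3009]
tool_rot: [-0.0, 0.682, 0.732, -0.0]
contact_force: [-0.7, -0.6, 1.1]
gripper_width: -0.003
grasp_force: 0.0
```

Request:
drive_tool([
  {"claw":0,"dx":0,"dy":0,"dz":0,"wx":0,"wy":0,"wz":10.2},
  {"claw":0,"dx":0,"dy":0,"dz":0,"wx":0,"wy":0,"wz":0},
])

```text
t: 2.9
eef_pos: [0.5622, -0.1562, 0.3008]
tool_rot: [-0.0, 0.741, 0.671, -0.0]
contact_force: [-0.2, 0.3, -1.0]
gripper_width: -0.004
grasp_force: 0.0
```

```bash
python3 - <<'E'
from h import *
o=get_obs();p,d=read_camera("wrist");P=cloud("wrist",d,o);np.savez("w1.npz",p=p,d=d,P=P)
cv2.imwrite("pics/w2.png",p[:,:,::-1])
print(o["t"],o["eef_pos"],o["tool_rot"],o["q"],o["contact_force"])
E
```

```text
2.9 [ 0.56224169 -0.15621885  0.30078994] [-1.71136169e-04  7.41377285e-01  6.71088366e-01 -3.11015986e-04] [-0.40909711  0.34475498  0.7413923   1.76491755 -0.25457036  1.13115113
  0.31319091] [-0.17668853  0.32879568 -0.9880023 ]
```

View pics/w2.png

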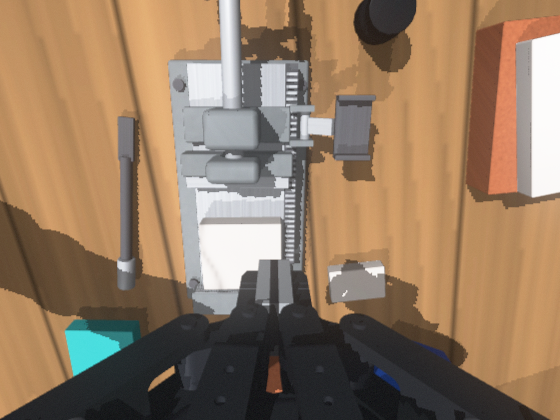

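The close view shows the pad at (353,128), the moving jaw at (235,168), the plaque at (240,255) and the screw at (232,50).

```bash
python3 - <<'E'
from h import *
f=np.load("w1.npz");p,P=f["p"],f["P"];Z=P[...,2]
hsv=cv2.cvtColor(p,cv2.COLOR_RGB2HSV)
def rect(m,t):
    q=P[m][:,:2].astype(np.float32);r=cv2.minAreaRect(q*1000);print(t,m.sum(),np.round(r[0],1),np.round(r[1],1),round(r[2],2),"z",np.median(Z[m]).round(4))
B=np.zeros(Z.shape,bool)
m=B.copy();m[85:170,336:385]=1;m&=(Z>.06);rect(m,"pad")
m=B.copy();m[210:262,190:295]=1;m&=abs(Z-.06)<.004;rect(m,"plaque part")
# base edges
m=B.copy();m[60:250,165:190]=1;m&=(Z>.012)&(Z<.03)
pts=np.array([P[r,np.where(m[r])[0].min()] for r in range(65,245) if m[r].any()])
a=np.polyfit(pts[:,1],pts[:,0],1);print("left edge x=a y+b",a,"yaw",np.degrees(-np.arctan(a[0])))
yaw=-np.arctan(a[0]);ex=np.array([np.cos(yaw),np.sin(yaw)]);ey=np.array([-ex[1],ex[0]])
O=np.array([.520,-.183]);L=(P[...,:2]-O)@np.stack([ex,ey],1)
print("left edge vise x",((pts[:,:2]-O)@ex).mean())
for xc in(-.035,.035,0.0,-.046):
    print("x",xc)
    s=(abs(L[...,0]-xc)<.003)
    s[300:]=0
    for y0 in np.arange(-.12,.15,.003):
        k=s&(abs(L[...,1]-y0)<.0015)
        if k.any(): print(f"{y0*1e3:.0f}:{np.median(Z[k])*1e3:.0f}",end=" ")
    print()
E
```

```text
pad 2249 [ 613.5 -113.8] [59.4 93.9] 83.07 z 0.07
plaque part 3089 [ 517.5 -231.3] [46.2 89.3] 84.79 z 0.0596
left edge x=a y+b [0.10123364 0.46548012] yaw -5.780567223615625
left edge vise x -0.07267419798821094
x -0.035
-120:57 -117:57 -114:56 -111:52 -105:59 -102:60 -99:59 -96:59 -93:60 -90:60 -87:60 -84:60 -81:59 -78:60 -75:60 -72:60 -69:60 -66:60 -63:59 -60:60 -57:60 -54:60 -51:60 -48:60 -45:60 -42:59 -39:60 -36:60 -33:60 -30:59 -27:49 -24:35 -21:35 -18:35 -15:35 -12:35 -9:35 -6:34 -3:35 0:35 3:35 6:35 9:36 15:56 18:55 21:55 24:56 27:58 30:60 33:59 36:60 39:60 42:60 45:60 48:60 51:45 54:35 57:35 60:46 63:46 66:46 69:46 72:45 75:45 78:46 81:45 84:45 87:46 90:46 93:46 96:42 99:35 102:35 105:35 108:35 111:35 114:35 117:35 120:35 123:34 126:35 129:35 132:35 135:35 138:34 141:15 144:0 147:-0 
x 0.035
-66:59 -63:60 -60:59 -57:59 -54:60 -51:60 -48:60 -45:60 -42:60 -39:60 -36:60 -33:60 -30:60 -27:58 -24:44 -21:35 -18:35 -15:34 -12:35 -9:35 -6:35 -3:34 0:34 3:34 6:35 9:35 15:55 18:56 21:56 24:55 27:58 30:60 33:60 36:292 39:295 42:298 45:60 48:60 51:43 54:35 57:35 60:45 63:46 66:45 69:46 
[... 653 characters left out ...]
87 108:86 111:86 114:86 117:86 120:86 123:87 126:86 129:86 132:87 135:86 138:86 141:86 144:86 147:87 
x -0.046
-120:57 -117:57 -114:55 -111:48 -108:33 -105:34 -102:34 -99:35 -96:34 -93:34 -90:35 -87:33 -84:34 -81:35 -78:34 -75:34 -72:34 -69:34 -66:35 -63:34 -60:34 -57:35 -54:34 -51:34 -48:34 -45:35 -42:34 -39:34 -36:34 -33:35 -30:35 -27:35 -24:35 -21:35 -18:34 -15:34 -12:34 -9:35 -6:34 -3:35 0:34 3:34 6:34 9:36 15:56 18:55 21:56 24:56 27:57 30:60 33:60 36:60 39:59 42:59 45:60 48:59 51:45 54:35 57:35 60:46 63:46 66:46 69:46 72:46 75:45 78:46 81:46 84:46 87:46 90:46 93:46 96:42 99:35 102:35 105:34 108:35 111:35 114:34 117:34 120:35 123:35 126:34 129:35 132:34 135:35 138:25 141:15 144:-0 147:-0
```

```bash
cat >> h.py <<'E'
yaw=np.radians(-5.78);ex=np.array([np.cos(yaw),np.sin(yaw)]);ey=np.array([-ex[1],ex[0]])
O=np.array([.520,-.183])+.0023*ex
def loc(P): return (P[...,:2]-O)@np.stack([ex,ey],1)
def show(tag=""):
    o=get_obs();l=loc(o["eef_pos"]);f=o["contact_force"]
    print(tag,"t",round(o["t"],2),"vise xy",l.round(4),"z",o["eef_pos"][2].round(4),"tip",(o["eef_pos"][2]-.025).round(4),"F vise",(f[:2]@ex).round(1),(f[:2]@ey).round(1),f[2].round(1));return o
E
python3 - <<'E'
from h import *
f=np.load("w1.npz");P=f["P"];Z=P[...,2];L=loc(P)
m=(L[...,0]>.09)&(L[...,0]<.15)&(L[...,1]>.02)&(L[...,1]<.13)&(Z>.06)&(Z<.1)
for t,k in(("flat",m&(Z<.073)),("lips",m&(Z>.079))):
    print(t,k.sum(),np.percentile(L[k],[1,50,99],axis=0).round(4).tolist(),np.median(Z[k]))
y=L[m&(Z>.079)][:,1];print(np.percentile(y[y<.08],[2,98]),np.percentile(y[y>.08],[2,98]))
show()
f=np.load("top0.npz");P=cloud("top",f["d"]);L=loc(P);m=(P[...,2]>.098)&(L[...,1]>.16)
q=np.c_[L[m],P[m][:,2]]*1e3
for s in(1,-1):
    k=q[q[:,0]*s>15];print(s,len(k),np.percentile(k,[3,50,97],axis=0).round(1).tolist())
E
```

```text
flat 2025 [[0.0911, 0.0527], [0.1113, 0.0781], [0.1293, 0.1022]] 0.06970359271322366
lips 377 [[0.0961, 0.0483], [0.1132, 0.1027], [0.1294, 0.107]] 0.0806478996567074
[0.0483286  0.05247165] [0.10265194 0.10703317]
 t 2.95 vise xy [0.0371 0.0309] z 0.3008 tip 0.2758 F vise 0.4 1.4 -1.1
1 1264 [[17.4, 208.7, 99.9], [67.0, 791.6, 111.0], [115.6, 822.4, 155.3]]
-1 970 [[-485.5, 167.3, 99.6], [-50.6, 752.6, 110.0], [-18.4, 803.4, 147.9]]
```

Request:
drive_tool([
  {"claw":0,"dx":0.009,"dy":0.019,"dz":0,"wx":0,"wy":0,"wz":0},
  {"claw":0,"dx":0.009,"dy":0.019,"dz":0,"wx":0,"wy":0,"wz":0},
  {"claw":0,"dx":0.009,"dy":0.019,"dz":0.02,"wx":0,"wy":0,"wz":0},
  {"claw":0,"dx":0.009,"dy":0.019,"dz":0.03,"wx":0,"wy":0,"wz":0},
  {"claw":0,"dx":0,"dy":0,"dz":0.04,"wx":0,"wy":0,"wz":0},
  {"claw":0,"dx":0,"dy":0,"dz":0.04,"wx":0,"wy":0,"wz":0},
  {"claw":0,"dx":0,"dy":0,"dz":0.03,"wx":0,"wy":0,"wz":0},
  {"claw":0,"dx":0,"dy":0,"dz":0.02,"wx":0,"wy":0,"wz":0},
  {"claw":0,"dx":0,"dy":0,"dz":0,"wx":0,"wy":0,"wz":0},
])

```text
t: 4.08
eef_pos: [0.6409, -0.1281, 0.1199]
tool_rot: [-0.001, 0.742, 0.671, -0.001]
contact_force: [-0.2, 0.6, 0.1]
gripper_width: 0.0
grasp_force: 0.0
```

```bash
python3 -c "
from h import *
show()"
```

```text
t 4.08 vise xy [0.1124 0.0668] z 0.1199 tip 0.0949 F vise -0.3 0.5 0.1
```

Request:
drive_tool([
  {"claw":0,"dx":0,"dy":0,"dz":0.01,"wx":0,"wy":0,"wz":0},
  {"claw":0,"dx":0,"dy":0,"dz":0.01,"wx":0,"wy":0,"wz":0},
  {"claw":0,"dx":0,"dy":0,"dz":0.005,"wx":0,"wy":0,"wz":0},
  {"claw":0,"dx":0,"dy":0,"dz":0.004,"wx":0,"wy":0,"wz":0},
  {"claw":0,"dx":0,"dy":0,"dz":0.004,"wx":0,"wy":0,"wz":0},
  {"claw":0,"dx":0,"dy":0,"dz":0.004,"wx":0,"wy":0,"wz":0},
  {"claw":0,"dx":0,"dy":0,"dz":0,"wx":0,"wy":0,"wz":0},
])

```text
t: 4.95
eef_pos: [0.6451, -0.1286, 0.087]
tool_rot: [0.003, 0.742, 0.671, 0.003]
contact_force: [1.9, 1.2, 14.3]
gripper_width: 0.002
grasp_force: 6.8
```

```bash
python3 -c "
from h import *
show()"
```

```text
t 4.95 vise xy [0.1167 0.0667] z 0.087 tip 0.062 F vise 1.8 1.3 14.3
```

Request:
drive_tool([
  {"claw":0,"dx":0,"dy":-0.001,"dz":0.002,"wx":0,"wy":0,"wz":0},
  {"claw":0,"dx":0,"dy":-0.001,"dz":0.002,"wx":0,"wy":0,"wz":0},
  {"claw":0,"dx":0,"dy":-0.001,"dz":0.001,"wx":0,"wy":0,"wz":0},
  {"claw":0,"dx":0,"dy":0,"dz":0,"wx":0,"wy":0,"wz":0},
  {"claw":0,"dx":0,"dy":0,"dz":0,"wx":0,"wy":0,"wz":0},
])

```text
t: 5.58
eef_pos: [0.6457, -0.1287, 0.084]
tool_rot: [0.006, 0.742, 0.671, 0.005]
contact_force: [8.0, 0.4, 16.4]
gripper_width: 0.003
grasp_force: 8.6
```

```bash
python3 -c "
from h import *
show()"
```

```text
t 5.58 vise xy [0.1172 0.0667] z 0.084 tip 0.059 F vise 7.9 1.2 16.4
```

Request:
drive_tool([
  {"claw":0,"dx":0,"dy":0.002,"dz":0.0005,"wx":0,"wy":0,"wz":0},
  {"claw":0,"dx":-0.002,"dy":0,"dz":0,"wx":0,"wy":0,"wz":0},
  {"claw":0,"dx":-0.002,"dy":0,"dz":0,"wx":0,"wy":0,"wz":0},
  {"claw":0,"dx":-0.002,"dy":0,"dz":0,"wx":0,"wy":0,"wz":0},
  {"claw":0,"dx":-0.003,"dy":0,"dz":0,"wx":0,"wy":0,"wz":0},
  {"claw":0,"dx":-0.003,"dy":0,"dz":0,"wx":0,"wy":0,"wz":0},
  {"claw":0,"dx":-0.003,"dy":0,"dz":0,"wx":0,"wy":0,"wz":0},
])

```text
t: 6.45
eef_pos: [0.6448, -0.1431, 0.0827]
tool_rot: [0.004, 0.742, 0.671, 0.004]
contact_force: [5.3, 1.7, 14.8]
gripper_width: -0.003
grasp_force: 7.9
```

```bash
python3 -c "
from h import *
show()"
```

```text
t 6.45 vise xy [0.1178 0.0523] z 0.0827 tip 0.0577 F vise 5.1 2.2 14.8
```

Request:
drive_tool([
  {"claw":0,"dx":-0.003,"dy":0,"dz":0,"wx":0,"wy":0,"wz":0},
  {"claw":0,"dx":-0.003,"dy":0,"dz":0,"wx":0,"wy":0,"wz":0},
  {"claw":0,"dx":-0.003,"dy":0,"dz":0,"wx":0,"wy":0,"wz":0},
  {"claw":0,"dx":-0.003,"dy":0,"dz":0,"wx":0,"wy":0,"wz":0},
  {"claw":0,"dx":-0.003,"dy":0,"dz":0,"wx":0,"wy":0,"wz":0},
  {"claw":0,"dx":-0.003,"dy":0,"dz":0,"wx":0,"wy":0,"wz":0},
])

```text
t: 7.2
eef_pos: [0.6429, -0.1611, 0.0827]
tool_rot: [0.004, 0.742, 0.671, 0.004]
contact_force: [5.3, 1.7, 15.1]
gripper_width: 0.001
grasp_force: 7.9
```

```bash
cat >> h.py <<'E'
def gap():
    o=get_obs();p,d=read_camera("wrist");np.savez("w.npz",p=p,d=d);P=cloud("wrist",d,o);L=loc(P);Z=P[...,2]
    for xc in(-.045,-.035,-.02,.02,.035):
        s=(abs(L[...,0]-xc)<.006)&(L[...,1]<.06)&(L[...,1]>-.13)
        j=s&(Z>.050)&(Z<.0575)&(L[...,1]>-.05);q=s&(abs(Z-.06)<.0025)
        print(xc,"jaw front",np.percentile(L[j][:,1],2).round(4) if j.sum()>5 else None,"plaque y",np.percentile(L[q&(L[...,1]<.0)][:,1],[2,98]).round(4) if q.sum()>9 else None)
    return p
E
python3 -c "
from h import *
show();p=gap();cv2.imwrite('pics/w3.png',p[:,:,::-1])"
```

```text
t 7.2 vise xy [0.1178 0.0341] z 0.0827 tip 0.0577 F vise 5.1 2.2 15.1
-0.045 jaw front None plaque y None
-0.035 jaw front None plaque y None
-0.02 jaw front None plaque y None
0.02 jaw front -0.0256 plaque y [-0.0059 -0.0001]
0.035 jaw front -0.0141 plaque y [-0.0059 -0.0001]
```

View pics/w3.png

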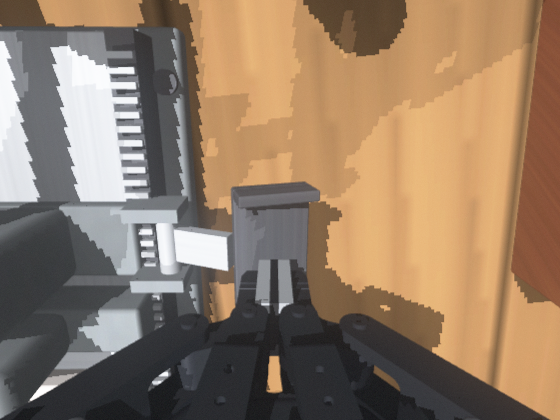

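The finger sits on the pad against the near lip, with the far lip at (275,192) and the saddle following at left. I'm continuing with the slide.

Request:
drive_tool([
  {"claw":0,"dx":-0.002,"dy":0,"dz":0,"wx":0,"wy":0,"wz":0},
  {"claw":0,"dx":-0.002,"dy":0,"dz":0,"wx":0,"wy":0,"wz":0},
  {"claw":0,"dx":-0.001,"dy":0,"dz":0,"wx":0,"wy":0,"wz":0},
  {"claw":0,"dx":-0.001,"dy":0,"dz":0,"wx":0,"wy":0,"wz":0},
])

```text
t: 7.75
eef_pos: [0.6423, -0.1671, 0.0827]
tool_rot: [0.004, 0.742, 0.671, 0.004]
contact_force: [5.6, 2.0, 14.3]
gripper_width: 0.0
grasp_force: 7.9
```

```bash
cat >> h.py <<'E'
def lip():
    o=get_obs();p,d=read_camera("wrist");P=cloud("wrist",d,o);L=loc(P);Z=P[...,2]
    l=loc(o["eef_pos"]);m=(L[...,0]>.1)&(L[...,0]<.125)&(L[...,1]>l[1]+.02)&(L[...,1]<l[1]+.06)&(Z>.058)&(Z<.09)
    m[250:]=0
    print("lip y",np.percentile(L[m][:,1],[50,95,99]).round(4),"(start .103 .107)")
    s=(abs(L[...,0]-.035)<.008)&(Z>.042)&(Z<.049);print("saddle rear",np.percentile(L[s][:,1],[95,99]).round(4),"(start ~.095)")
E
python3 -c "
from h import *
show();lip()"
```

```text
t 7.75 vise xy [0.1177 0.0281] z 0.0827 tip 0.0577 F vise 5.4 2.5 14.3
lip y [0.0653 0.069  0.0692] (start .103 .107)
saddle rear [0.0561 0.057 ] (start ~.095)
```

Request:
drive_tool([
  {"claw":0,"dx":-0.001,"dy":0,"dz":0,"wx":0,"wy":0,"wz":0},
  {"claw":0,"dx":-0.001,"dy":0,"dz":0,"wx":0,"wy":0,"wz":0},
  {"claw":0,"dx":-0.001,"dy":0,"dz":0,"wx":0,"wy":0,"wz":0},
])

```text
t: 8.18
eef_pos: [0.6421, -0.1689, 0.0826]
tool_rot: [0.004, 0.741, 0.671, 0.004]
contact_force: [6.2, 4.6, 14.6]
gripper_width: 0.0
grasp_force: 7.9
```

```bash
python3 -c "
from h import *
show()"
```

```text
t 8.18 vise xy [0.1178 0.0263] z 0.0826 tip 0.0576 F vise 5.7 5.2 14.6
```

Request:
drive_tool([
  {"claw":0,"dx":-0.001,"dy":0,"dz":0,"wx":0,"wy":0,"wz":0},
  {"claw":0,"dx":-0.001,"dy":0,"dz":0,"wx":0,"wy":0,"wz":0},
])

```text
t: 8.43
eef_pos: [0.642, -0.1705, 0.0826]
tool_rot: [0.003, 0.741, 0.671, 0.005]
contact_force: [5.3, 4.8, 14.7]
gripper_width: -0.001
grasp_force: 7.9
```

```bash
python3 -c "
from h import *
show();lip()"
```

```text
t 8.43 vise xy [0.1178 0.0247] z 0.0826 tip 0.0576 F vise 4.7 5.3 14.7
lip y [0.0622 0.0658 0.0659] (start .103 .107)
saddle rear [0.0529 0.0538] (start ~.095)
```

Request:
drive_tool([
  {"claw":0,"dx":-0.001,"dy":0,"dz":0,"wx":0,"wy":0,"wz":0},
  {"claw":0,"dx":-0.001,"dy":0,"dz":0,"wx":0,"wy":0,"wz":0},
])

```text
t: 8.72
eef_pos: [0.6418, -0.1725, 0.0825]
tool_rot: [0.003, 0.741, 0.671, 0.004]
contact_force: [4.4, 4.8, 14.9]
gripper_width: 0.002
grasp_force: 7.9
```

```bash
python3 -c "
from h import *
show()"
```

```text
t 8.72 vise xy [0.1178 0.0227] z 0.0825 tip 0.0575 F vise 3.9 5.2 14.9
```

Request:
drive_tool([
  {"claw":0,"dx":-0.001,"dy":0,"dz":0,"wx":0,"wy":0,"wz":0},
  {"claw":0,"dx":-0.001,"dy":0,"dz":0,"wx":0,"wy":0,"wz":0},
])

```text
t: 8.98
eef_pos: [0.6416, -0.1746, 0.0825]
tool_rot: [0.004, 0.741, 0.671, 0.004]
contact_force: [6.0, 5.5, 14.9]
gripper_width: 0.002
grasp_force: 7.9
```

```bash
python3 -c "
from h import *
show();lip()"
```

```text
t 8.97 vise xy [0.1178 0.0206] z 0.0825 tip 0.0575 F vise 5.4 6.1 14.9
lip y [0.0581 0.0617 0.0618] (start .103 .107)
saddle rear [0.0488 0.0497] (start ~.095)
```

Request:
drive_tool([
  {"claw":0,"dx":-0.001,"dy":0,"dz":0,"wx":0,"wy":0,"wz":0},
  {"claw":0,"dx":-0.001,"dy":0,"dz":0,"wx":0,"wy":0,"wz":0},
])

```text
t: 9.28
eef_pos: [0.6416, -0.1748, 0.0823]
tool_rot: [0.003, 0.741, 0.672, 0.005]
contact_force: [6.2, 8.9, 14.9]
gripper_width: 0.001
grasp_force: 7.9
```

```bash
python3 -c "
from h import *
show()"
```

```text
t 9.28 vise xy [0.1179 0.0204] z 0.0823 tip 0.0573 F vise 5.3 9.5 14.9
```

Request:
drive_tool([
  {"claw":0,"dx":-0.001,"dy":0,"dz":0,"wx":0,"wy":0,"wz":0},
])

```text
t: 9.4
eef_pos: [0.6416, -0.1749, 0.0822]
tool_rot: [0.002, 0.741, 0.672, 0.005]
contact_force: [6.5, 10.4, 15.0]
gripper_width: 0.004
grasp_force: 7.9
```

```bash
python3 -c "
from h import *
show();lip()"
```

```text
t 9.4 vise xy [0.1179 0.0203] z 0.0822 tip 0.0572 F vise 5.4 11.0 15.0
lip y [0.0581 0.0617 0.0618] (start .103 .107)
saddle rear [0.0489 0.0497] (start ~.095)
```

Request:
drive_tool([
  {"claw":0,"dx":-0.001,"dy":0,"dz":0,"wx":0,"wy":0,"wz":0},
  {"claw":0,"dx":-0.001,"dy":0,"dz":0,"wx":0,"wy":0,"wz":0},
  {"claw":0,"dx":0,"dy":0,"dz":0,"wx":0,"wy":0,"wz":0},
])

```text
t: 9.82
eef_pos: [0.6414, -0.1768, 0.0822]
tool_rot: [0.002, 0.741, 0.672, 0.005]
contact_force: [6.5, 10.0, 14.9]
gripper_width: -0.0
grasp_force: 11.7
```

```bash
python3 -c "
from h import *
show();lip()"
```

```text
t 9.82 vise xy [0.1179 0.0184] z 0.0822 tip 0.0572 F vise 5.4 10.6 14.9
lip y [0.0578 0.0617 0.0618] (start .103 .107)
saddle rear [0.0487 0.0497] (start ~.095)
```

Request:
drive_tool([
  {"claw":0,"dx":-0.001,"dy":0,"dz":0,"wx":0,"wy":0,"wz":0},
  {"claw":0,"dx":-0.001,"dy":0,"dz":0,"wx":0,"wy":0,"wz":0},
  {"claw":0,"dx":0,"dy":0,"dz":0,"wx":0,"wy":0,"wz":0},
])

```text
t: 10.25
eef_pos: [0.6415, -0.177, 0.082]
tool_rot: [0.001, 0.74, 0.672, 0.006]
contact_force: [5.2, 13.1, 15.4]
gripper_width: -0.003
grasp_force: 13.0
```

```bash
python3 -c "
from h import *
show();lip()"
```

```text
t 10.25 vise xy [0.1179 0.0182] z 0.082 tip 0.057 F vise 3.9 13.5 15.4
lip y [0.0578 0.0617 0.0618] (start .103 .107)
saddle rear [0.0488 0.0497] (start ~.095)
```

Request:
drive_tool([
  {"claw":0,"dx":0,"dy":0,"dz":-0.003,"wx":0,"wy":0,"wz":0},
  {"claw":0,"dx":0,"dy":0,"dz":-0.003,"wx":0,"wy":0,"wz":0},
  {"claw":0,"dx":0,"dy":0,"dz":-0.003,"wx":0,"wy":0,"wz":0},
  {"claw":0,"dx":0,"dy":0,"dz":-0.004,"wx":0,"wy":0,"wz":0},
  {"claw":0,"dx":0,"dy":0,"dz":-0.004,"wx":0,"wy":0,"wz":0},
  {"claw":0,"dx":0,"dy":0,"dz":-0.004,"wx":0,"wy":0,"wz":0},
  {"claw":0,"dx":0.003,"dy":0,"dz":-0.006,"wx":0,"wy":0,"wz":0},
  {"claw":0,"dx":0.002,"dy":0,"dz":-0.02,"wx":0,"wy":0,"wz":0},
  {"claw":0,"dx":0,"dy":0,"dz":-0.04,"wx":0,"wy":0,"wz":0},
  {"claw":0,"dx":0,"dy":-0.03,"dz":-0.05,"wx":0,"wy":0,"wz":0},
  {"claw":0,"dx":0,"dy":-0.03,"dz":-0.05,"wx":0,"wy":0,"wz":0},
  {"claw":0,"dx":0,"dy":-0.02,"dz":-0.03,"wx":0,"wy":0,"wz":0},
  {"claw":0,"dx":0,"dy":0,"dz":0,"wx":0,"wy":0,"wz":0},
])

```text
t: 11.92
eef_pos: [0.556, -0.1719, 0.2996]
tool_rot: [0.002, 0.743, 0.669, 0.002]
contact_force: [-0.3, 1.0, 0.4]
gripper_width: 0.003
grasp_force: 0.0
```

```bash
python3 -c "
from h import *
o=show();p=gap();cv2.imwrite('pics/w4.png',p[:,:,::-1]);lip()
f=np.load('w.npz');P=cloud('wrist',f['d'],o);L=loc(P);Z=P[...,2]
m=(L[...,0]>.095)&(L[...,0]<.135)&(L[...,1]>-.01)&(L[...,1]<.09)&(Z>.05)&(Z<.073);print('pad z',np.median(Z[m]))
"
```

```text
t 11.93 vise xy [0.0324 0.0146] z 0.2996 tip 0.2746 F vise -0.4 1.0 0.4
-0.045 jaw front -0.0328 plaque y [-0.1124 -0.0008]
-0.035 jaw front -0.0327 plaque y [-0.1104 -0.0014]
-0.02 jaw front -0.0328 plaque y [-0.1153 -0.0335]
0.02 jaw front -0.0327 plaque y [-0.0893 -0.0055]
0.035 jaw front -0.0328 plaque y [-0.0812 -0.0015]
lip y [0.0495 0.0625 0.0627] (start .103 .107)
saddle rear [0.0493 0.0503] (start ~.095)
pad z 0.06974287492227024
```

View pics/w4.png

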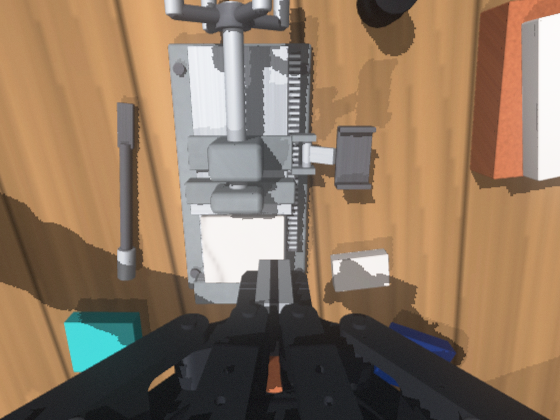

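The jaw is on the plaque (edge at row 212), the plaque sits against the fixed jaw, the lever pad at (355,157) is up, and the wheel is at the top near (235,10).

Request:
drive_tool([
  {"claw":0,"dx":0.03,"dy":0,"dz":0,"wx":0,"wy":0,"wz":0},
  {"claw":0,"dx":0.03,"dy":0,"dz":0,"wx":0,"wy":0,"wz":0},
  {"claw":0,"dx":0.03,"dy":0,"dz":0,"wx":0,"wy":0,"wz":0},
  {"claw":0,"dx":0,"dy":0,"dz":0,"wx":0,"wy":0,"wz":0},
])

```text
t: 12.52
eef_pos: [0.5656, -0.0773, 0.2941]
tool_rot: [-0.001, 0.74, 0.672, -0.001]
contact_force: [-0.6, -1.3, -0.5]
gripper_width: -0.003
grasp_force: 0.0
```

```bash
cat >> h.py <<'E'
def wheel():
    o=show();p,d=read_camera("wrist");np.savez("w.npz",p=p,d=d);P=cloud("wrist",d,o);L=loc(P)
    Q=np.dstack([L,P[...,2:]])*1e3;m=(Q[...,1]>120)&(Q[...,1]<240)&(abs(Q[...,0])<70)&(Q[...,2]>92)&(Q[...,2]<150)
    m[250:]=0
    im=cv2.connectedComponentsWithStats(m.astype(np.uint8))
    for i in range(1,im[0]):
        if im[2][i,4]>60:
            k=Q[im[1]==i];print(im[2][i],np.percentile(k,[2,50,98],axis=0).round(1).tolist())
    return p
E
python3 -c "
from h import *
p=wheel();cv2.imwrite('pics/w5.png',p[:,:,::-1])
"
```

```text
t 12.53 vise xy [0.0324 0.1098] z 0.2941 tip 0.2691 F vise -0.5 -1.4 -0.5
[ 172   75   51   66 1540] [[-49.9, 149.5, 93.5], [-39.7, 169.0, 109.2], [-16.9, 200.0, 112.3]]
[ 228   74   47   70 1717] [[-5.8, 147.9, 92.4], [23.2, 167.4, 125.4], [32.5, 199.7, 128.5]]
```

View pics/w5.png

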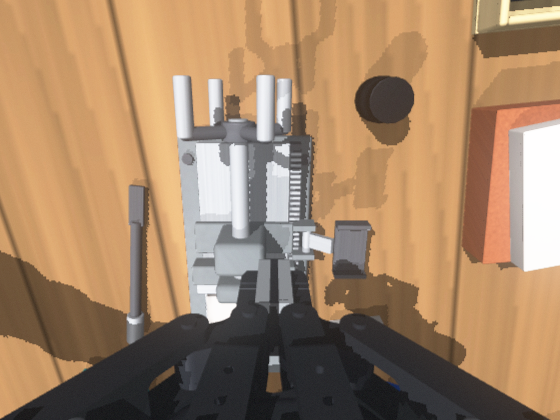

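The wheel hub is at (235,130). The upper +x peg (265,108) stands about 30° from vertical and the other upper peg is at (184,108). I'm going beside the first peg.

Request:
drive_tool([
  {"claw":0,"dx":0.025,"dy":0.008,"dz":0,"wx":0,"wy":0,"wz":0},
  {"claw":0,"dx":0.025,"dy":0.008,"dz":0,"wx":0,"wy":0,"wz":0},
  {"claw":0,"dx":0.024,"dy":0.007,"dz":0.03,"wx":0,"wy":0,"wz":0},
  {"claw":0,"dx":0,"dy":0,"dz":0.04,"wx":0,"wy":0,"wz":0},
  {"claw":0,"dx":0,"dy":0,"dz":0.04,"wx":0,"wy":0,"wz":0},
  {"claw":0,"dx":0,"dy":0,"dz":0.03,"wx":0,"wy":0,"wz":0},
  {"claw":0,"dx":0,"dy":0,"dz":0.018,"wx":0,"wy":0,"wz":0},
  {"claw":0,"dx":0,"dy":0,"dz":0,"wx":0,"wy":0,"wz":0},
])

```text
t: 13.58
eef_pos: [0.595, -0.0091, 0.1365]
tool_rot: [-0.001, 0.742, 0.67, -0.001]
contact_force: [-1.3, 0.1, -0.4]
gripper_width: -0.002
grasp_force: 0.0
```

```bash
python3 -c "
from h import *
show()
"
```

```text
t 13.57 vise xy [0.0548 0.1805] z 0.1365 tip 0.1115 F vise -1.3 -0.1 -0.4
```

Request:
drive_tool([
  {"claw":0,"dx":0.003,"dy":-0.004,"dz":0,"wx":0,"wy":0,"wz":0},
  {"claw":0,"dx":0,"dy":-0.004,"dz":0,"wx":0,"wy":0,"wz":0},
  {"claw":0,"dx":0,"dy":-0.004,"dz":0,"wx":0,"wy":0,"wz":0},
  {"claw":0,"dx":0,"dy":-0.003,"dz":-0.001,"wx":0,"wy":0,"wz":0},
  {"claw":0,"dx":0,"dy":-0.003,"dz":-0.001,"wx":0,"wy":0,"wz":0},
  {"claw":0,"dx":0,"dy":-0.003,"dz":-0.001,"wx":0,"wy":0,"wz":0},
])

```text
t: 14.32
eef_pos: [0.5784, -0.0042, 0.1428]
tool_rot: [0.003, 0.742, 0.67, 0.003]
contact_force: [6.8, -1.0, 3.3]
gripper_width: 0.005
grasp_force: 4.1
```

```bash
python3 -c "
from h import *
show()
"
```

```text
t 14.32 vise xy [0.0378 0.1837] z 0.1428 tip 0.1178 F vise 6.8 -0.3 3.3
```

Request:
drive_tool([
  {"claw":0,"dx":0,"dy":-0.003,"dz":0.001,"wx":0,"wy":0,"wz":0},
  {"claw":0,"dx":0,"dy":-0.004,"dz":0.001,"wx":0,"wy":0,"wz":0},
  {"claw":0,"dx":0,"dy":-0.004,"dz":0.0,"wx":0,"wy":0,"wz":0},
  {"claw":0,"dx":0,"dy":-0.004,"dz":0,"wx":0,"wy":0,"wz":0},
  {"claw":0,"dx":0,"dy":-0.004,"dz":0,"wx":0,"wy":0,"wz":0},
])

```text
t: 14.95
eef_pos: [0.5681, -0.0035, 0.1464]
tool_rot: [0.009, 0.742, 0.67, 0.01]
contact_force: [15.9, -2.7, 30.8]
gripper_width: -0.002
grasp_force: 13.4
```

```bash
python3 -c "
from h import *
show()
"
```

```text
t 14.95 vise xy [0.0275 0.1835] z 0.1464 tip 0.1214 F vise 16.1 -1.1 30.8
```

Request:
drive_tool([
  {"claw":0,"dx":0,"dy":0.006,"dz":-0.006,"wx":0,"wy":0,"wz":0},
  {"claw":0,"dx":0,"dy":0.01,"dz":-0.006,"wx":0,"wy":0,"wz":0},
  {"claw":0,"dx":0,"dy":0.01,"dz":0,"wx":0,"wy":0,"wz":0},
  {"claw":0,"dx":0,"dy":0.006,"dz":0,"wx":0,"wy":0,"wz":0},
  {"claw":0,"dx":0,"dy":0,"dz":0,"wx":0,"wy":0,"wz":0},
])

```text
t: 15.58
eef_pos: [0.5877, -0.0053, 0.1499]
tool_rot: [-0.0, 0.742, 0.67, -0.001]
contact_force: [-0.4, 0.1, -0.1]
gripper_width: -0.001
grasp_force: 0.0
```

```bash
python3 -c "
from h import *
p=wheel()
print(get_obs()['eef_pos'])
m=np.load('w.npz')['d'];cv2.imwrite('pics/w6.png',p[:,:,::-1])
"
```

```text
t 15.57 vise xy [0.0471 0.1836] z 0.1499 tip 0.1249 F vise -0.4 0.1 -0.1
[ 79 215  25  35 625] [[-54.5, 182.0, 92.1], [-49.1, 191.5, 93.6], [-44.7, 200.2, 95.0]]
[165 237  36  13 371] [[2.1, 198.1, 121.9], [9.1, 200.2, 128.4], [15.3, 200.8, 133.4]]
[ 0.58733167 -0.00532911  0.1499391 ]
```

View pics/w6.png

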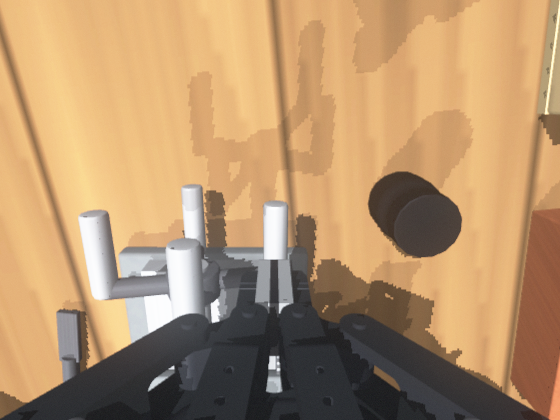

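The uppermost peg is now at (275,230), about 10° from vertical, so the wheel did turn about 20°. The fingers taper, so the move has to follow the arc.

Request:
drive_tool([
  {"claw":0,"dx":0,"dy":-0.01,"dz":0.006,"wx":0,"wy":0,"wz":0},
  {"claw":0,"dx":0,"dy":-0.008,"dz":0,"wx":0,"wy":0,"wz":0},
  {"claw":0,"dx":0,"dy":-0.0045,"dz":-0.0005,"wx":0,"wy":0,"wz":0},
  {"claw":0,"dx":0,"dy":-0.0045,"dz":0,"wx":0,"wy":0,"wz":0},
  {"claw":0,"dx":0,"dy":-0.0045,"dz":0.0,"wx":0,"wy":0,"wz":0},
])

```text
t: 16.25
eef_pos: [0.559, -0.0023, 0.1468]
tool_rot: [0.002, 0.742, 0.67, 0.002]
contact_force: [5.6, -1.6, 5.1]
gripper_width: 0.002
grasp_force: 3.7
```

```bash
cat >>h.py <<'E'
def tq():
    o=show();l=loc(o["eef_pos"]);f=o["contact_force"];fx=f[:2]@ex
    px=l[0]-.0185;th=np.arcsin(np.clip(px/.05,-1,1));rx=px+.0075;rz=.05*np.cos(th)
    print("theta",np.degrees(th).round(1),"peg z",(.078+rz).round(4),"torque",(fx*rz-f[2]*rx).round(3))
E
python3 -c "
from h import *
tq()
"
```

```text
t 16.25 vise xy [0.0183 0.1837] z 0.1468 tip 0.1218 F vise 5.8 -1.0 5.1
theta -0.3 peg z 0.128 torque 0.251
```

Request:
drive_tool([
  {"claw":0,"dx":0,"dy":-0.005,"dz":0.001,"wx":0,"wy":0,"wz":0},
  {"claw":0,"dx":0,"dy":-0.005,"dz":0.001,"wx":0,"wy":0,"wz":0},
  {"claw":0,"dx":0,"dy":-0.005,"dz":0.0015,"wx":0,"wy":0,"wz":0},
  {"claw":0,"dx":0,"dy":-0.005,"dz":0.002,"wx":0,"wy":0,"wz":0},
])

```text
t: 16.75
eef_pos: [0.5392, -0.0001, 0.1417]
tool_rot: [0.002, 0.742, 0.67, 0.003]
contact_force: [3.4, -0.9, 6.8]
gripper_width: 0.001
grasp_force: 3.2
```

```bash
python3 -c "
from h import *
tq()
"
```

```text
t 16.75 vise xy [-0.0016  0.1839] z 0.1417 tip 0.1167 F vise 3.5 -0.6 6.8
theta -23.7 peg z 0.1238 torque 0.245
```

Request:
drive_tool([
  {"claw":0,"dx":0,"dy":-0.005,"dz":0.0025,"wx":0,"wy":0,"wz":0},
  {"claw":0,"dx":0,"dy":-0.0045,"dz":0.003,"wx":0,"wy":0,"wz":0},
  {"claw":0,"dx":0,"dy":-0.004,"dz":0.003,"wx":0,"wy":0,"wz":0},
  {"claw":0,"dx":0,"dy":-0.004,"dz":0.0035,"wx":0,"wy":0,"wz":0},
])

```text
t: 17.25
eef_pos: [0.521, 0.0018, 0.129]
tool_rot: [0.001, 0.742, 0.67, 0.002]
contact_force: [4.0, -0.7, 6.0]
gripper_width: -0.0
grasp_force: 2.6
```

```bash
python3 -c "
from h import *
tq()
"
```

```text
t 17.25 vise xy [-0.0199  0.1839] z 0.129 tip 0.104 F vise 4.1 -0.3 6.0
theta -50.1 peg z 0.11 torque 0.315
```

Request:
drive_tool([
  {"claw":0,"dx":0,"dy":0.004,"dz":-0.01,"wx":0,"wy":0,"wz":0},
  {"claw":0,"dx":0,"dy":0.0,"dz":-0.04,"wx":0,"wy":0,"wz":0},
  {"claw":0,"dx":0,"dy":0.03,"dz":0,"wx":0,"wy":0,"wz":0},
  {"claw":0,"dx":0,"dy":0.03,"dz":0,"wx":0,"wy":0,"wz":0},
  {"claw":0,"dx":0,"dy":0.02,"dz":0,"wx":0,"wy":0,"wz":0},
  {"claw":0,"dx":0,"dy":0,"dz":0.03,"wx":0,"wy":0,"wz":0},
  {"claw":0,"dx":0,"dy":0,"dz":0.018,"wx":0,"wy":0,"wz":0},
  {"claw":0,"dx":0,"dy":0,"dz":0,"wx":0,"wy":0,"wz":0},
])

```text
t: 18.25
eef_pos: [0.6013, -0.0067, 0.1285]
tool_rot: [-0.001, 0.742, 0.67, -0.001]
contact_force: [0.4, 0.1, -0.8]
gripper_width: 0.0
grasp_force: 0.0
```

```bash
python3 -c "
from h import *
tq()
"
```

```text
t 18.25 vise xy [0.0608 0.1836] z 0.1285 tip 0.1035 F vise 0.4 0.1 -0.8
theta 57.8 peg z 0.1046 torque 0.049
```

Request:
drive_tool([
  {"claw":0,"dx":0,"dy":-0.006,"dz":0,"wx":0,"wy":0,"wz":0},
  {"claw":0,"dx":0,"dy":-0.005,"dz":0,"wx":0,"wy":0,"wz":0},
  {"claw":0,"dx":0,"dy":-0.004,"dz":-0.003,"wx":0,"wy":0,"wz":0},
  {"claw":0,"dx":0,"dy":-0.004,"dz":-0.0027,"wx":0,"wy":0,"wz":0},
  {"claw":0,"dx":0,"dy":-0.004,"dz":-0.0023,"wx":0,"wy":0,"wz":0},
  {"claw":0,"dx":0,"dy":-0.004,"dz":-0.002,"wx":0,"wy":0,"wz":0},
])

```text
t: 19.0
eef_pos: [0.578, -0.0042, 0.1413]
tool_rot: [0.002, 0.742, 0.67, 0.002]
contact_force: [6.3, -0.2, -0.1]
gripper_width: -0.001
grasp_force: 3.0
```

```bash
python3 -c "
from h import *
tq()
"
```

```text
t 19.0 vise xy [0.0374 0.1838] z 0.1413 tip 0.1163 F vise 6.3 0.4 -0.1
theta 22.2 peg z 0.1243 torque 0.292
```

Request:
drive_tool([
  {"claw":0,"dx":0,"dy":-0.005,"dz":-0.0017,"wx":0,"wy":0,"wz":0},
  {"claw":0,"dx":0,"dy":-0.005,"dz":-0.0012,"wx":0,"wy":0,"wz":0},
  {"claw":0,"dx":0,"dy":-0.005,"dz":-0.0007,"wx":0,"wy":0,"wz":0},
])

```text
t: 19.38
eef_pos: [0.5648, -0.0028, 0.1461]
tool_rot: [0.003, 0.742, 0.67, 0.004]
contact_force: [7.2, -1.0, 8.1]
gripper_width: -0.002
grasp_force: 5.0
```

```bash
python3 -c "
from h import *
tq()
"
```

```text
t 19.38 vise xy [0.0241 0.1838] z 0.1461 tip 0.1211 F vise 7.3 -0.3 8.1
theta 6.5 peg z 0.1277 torque 0.256
```

Request:
drive_tool([
  {"claw":0,"dx":0,"dy":-0.005,"dz":0,"wx":0,"wy":0,"wz":0},
  {"claw":0,"dx":0,"dy":-0.005,"dz":0.0005,"wx":0,"wy":0,"wz":0},
  {"claw":0,"dx":0,"dy":-0.005,"dz":0.001,"wx":0,"wy":0,"wz":0},
])

```text
t: 19.75
eef_pos: [0.5498, -0.0012, 0.1448]
tool_rot: [0.003, 0.742, 0.67, 0.004]
contact_force: [5.2, -0.7, 9.5]
gripper_width: -0.0
grasp_force: 4.1
```

```bash
python3 -c "
from h import *
tq()
"
```

```text
t 19.75 vise xy [0.0091 0.1839] z 0.1448 tip 0.1198 F vise 5.2 -0.2 9.5
theta -10.9 peg z 0.1271 torque 0.275
```

Request:
drive_tool([
  {"claw":0,"dx":0,"dy":-0.005,"dz":0.0005,"wx":0,"wy":0,"wz":0},
  {"claw":0,"dx":0,"dy":-0.005,"dz":0.001,"wx":0,"wy":0,"wz":0},
  {"claw":0,"dx":0,"dy":-0.004,"dz":0.0015,"wx":0,"wy":0,"wz":0},
])

```text
t: 20.12
eef_pos: [0.5352, 0.0003, 0.1412]
tool_rot: [0.002, 0.742, 0.67, 0.003]
contact_force: [4.5, -0.5, 8.5]
gripper_width: 0.002
grasp_force: 3.9
```

```bash
python3 -c "
from h import *
tq()
"
```

```text
t 20.12 vise xy [-0.0056  0.1839] z 0.1412 tip 0.1162 F vise 4.5 -0.0 8.5
theta -28.9 peg z 0.1218 torque 0.338
```

Request:
drive_tool([
  {"claw":0,"dx":0,"dy":-0.0045,"dz":0.003,"wx":0,"wy":0,"wz":0},
  {"claw":0,"dx":0,"dy":-0.004,"dz":0.003,"wx":0,"wy":0,"wz":0},
  {"claw":0,"dx":0,"dy":-0.004,"dz":0.003,"wx":0,"wy":0,"wz":0},
])

```text
t: 20.5
eef_pos: [0.523, 0.0016, 0.1322]
tool_rot: [0.002, 0.742, 0.67, 0.003]
contact_force: [5.0, -1.7, 9.0]
gripper_width: 0.003
grasp_force: 4.2
```

```bash
python3 -c "
from h import *
tq()
"
```

```text
t 20.5 vise xy [-0.0179  0.1839] z 0.1322 tip 0.1072 F vise 5.1 -1.2 9.0
theta -46.7 peg z 0.1123 torque 0.438
```

Request:
drive_tool([
  {"claw":0,"dx":0,"dy":0.006,"dz":-0.006,"wx":0,"wy":0,"wz":0},
  {"claw":0,"dx":0,"dy":0.0,"dz":-0.04,"wx":0,"wy":0,"wz":0},
  {"claw":0,"dx":0,"dy":0.03,"dz":0,"wx":0,"wy":0,"wz":0},
  {"claw":0,"dx":0,"dy":0.03,"dz":0,"wx":0,"wy":0,"wz":0},
  {"claw":0,"dx":0,"dy":0.016,"dz":0,"wx":0,"wy":0,"wz":0},
  {"claw":0,"dx":0,"dy":0,"dz":0.03,"wx":0,"wy":0,"wz":0},
  {"claw":0,"dx":0,"dy":0,"dz":0.02,"wx":0,"wy":0,"wz":0},
  {"claw":0,"dx":0,"dy":0,"dz":0,"wx":0,"wy":0,"wz":0},
])

```text
t: 21.5
eef_pos: [0.5995, -0.0065, 0.1242]
tool_rot: [-0.001, 0.742, 0.67, -0.002]
contact_force: [-0.0, -0.1, 0.6]
gripper_width: 0.001
grasp_force: 0.0
```

```bash
python3 -c "
from h import *
tq()
p=wheel()
"
```

```text
t 21.5 vise xy [0.0591 0.1836] z 0.1242 tip 0.0992 F vise -0.0 -0.1 0.6
theta 54.2 peg z 0.1072 torque -0.03
 t 21.5 vise xy [0.0591 0.1836] z 0.1242 tip 0.0992 F vise -0.0 -0.1 0.6
```

Request:
drive_tool([
  {"claw":0,"dx":0,"dy":-0.004,"dz":-0.003,"wx":0,"wy":0,"wz":0},
  {"claw":0,"dx":0,"dy":-0.003,"dz":0,"wx":0,"wy":0,"wz":0},
  {"claw":0,"dx":0,"dy":-0.002,"dz":0,"wx":0,"wy":0,"wz":0},
])

```text
t: 21.92
eef_pos: [0.5941, -0.0058, 0.13]
tool_rot: [0.002, 0.742, 0.67, 0.002]
contact_force: [8.8, -1.5, -2.4]
gripper_width: -0.002
grasp_force: 3.3
```

```bash
python3 -c "
from h import *
tq()
"
```

```text
t 21.93 vise xy [0.0536 0.1837] z 0.13 tip 0.105 F vise 8.9 -0.7 -2.4
theta 44.6 peg z 0.1136 torque 0.42
```

Request:
drive_tool([
  {"claw":0,"dx":0,"dy":-0.0015,"dz":-0.001,"wx":0,"wy":0,"wz":0},
  {"claw":0,"dx":0,"dy":-0.0015,"dz":-0.001,"wx":0,"wy":0,"wz":0},
])

```text
t: 22.18
eef_pos: [0.5926, -0.0056, 0.1322]
tool_rot: [0.003, 0.742, 0.67, 0.003]
contact_force: [8.2, -1.2, -2.5]
gripper_width: -0.001
grasp_force: 3.8
```

```bash
python3 -c "
from h import *
tq()
"
```

```text
t 22.18 vise xy [0.0521 0.1838] z 0.1322 tip 0.1072 F vise 8.3 -0.3 -2.5
theta 42.2 peg z 0.115 torque 0.411
```

Request:
drive_tool([
  {"claw":0,"dx":0,"dy":-0.0015,"dz":-0.0012,"wx":0,"wy":0,"wz":0},
  {"claw":0,"dx":0,"dy":-0.0015,"dz":-0.0012,"wx":0,"wy":0,"wz":0},
])

```text
t: 22.42
eef_pos: [0.59, -0.0053, 0.1348]
tool_rot: [0.003, 0.742, 0.67, 0.003]
contact_force: [10.0, -2.3, -2.5]
gripper_width: 0.002
grasp_force: 3.9
```

```bash
python3 -c "
from h import *
tq()
"
```

```text
t 22.43 vise xy [0.0494 0.1838] z 0.1348 tip 0.1098 F vise 10.1 -1.2 -2.5
theta 38.2 peg z 0.1173 torque 0.494
```

Request:
drive_tool([
  {"claw":0,"dx":0,"dy":-0.0015,"dz":-0.001,"wx":0,"wy":0,"wz":0},
])

```text
t: 22.55
eef_pos: [0.5887, -0.0052, 0.1359]
tool_rot: [0.003, 0.742, 0.67, 0.003]
contact_force: [9.4, -0.4, -1.1]
gripper_width: 0.002
grasp_force: 4.2
```

```bash
python3 -c "
from h import *
tq()
"
```

```text
t 22.55 vise xy [0.0481 0.1838] z 0.1359 tip 0.1109 F vise 9.4 0.5 -1.1
theta 36.4 peg z 0.1183 torque 0.421
```

The torque is about 0.43 N m, mid-range. I'm backing off and checking the scene.

Request:
drive_tool([
  {"claw":0,"dx":0,"dy":0.006,"dz":0,"wx":0,"wy":0,"wz":0},
  {"claw":0,"dx":0,"dy":0.01,"dz":0,"wx":0,"wy":0,"wz":0},
  {"claw":0,"dx":0,"dy":0,"dz":-0.04,"wx":0,"wy":0,"wz":0},
  {"claw":0,"dx":0,"dy":0,"dz":-0.05,"wx":0,"wy":0,"wz":0},
  {"claw":0,"dx":-0.03,"dy":-0.01,"dz":-0.05,"wx":0,"wy":0,"wz":0},
  {"claw":0,"dx":-0.05,"dy":-0.01,"dz":-0.03,"wx":0,"wy":0,"wz":0},
  {"claw":0,"dx":-0.05,"dy":0,"dz":0,"wx":0,"wy":0,"wz":0},
  {"claw":0,"dx":-0.05,"dy":0,"dz":0,"wx":0,"wy":0,"wz":0},
  {"claw":0,"dx":0,"dy":0,"dz":0,"wx":0,"wy":0,"wz":0},
])

```text
t: 23.68
eef_pos: [0.5609, -0.1889, 0.3045]
tool_rot: [0.001, 0.745, 0.667, -0.001]
contact_force: [0.2, 0.5, 0.4]
gripper_width: 0.002
grasp_force: 0.0
```

```bash
python3 -c "
from h import *
o=show();p=gap();cv2.imwrite('pics/w7.png',p[:,:,::-1])
f=np.load('w.npz');P=cloud('wrist',f['d'],o);L=loc(P);Z=P[...,2]
m=(L[...,0]>.095)&(L[...,0]<.135)&(L[...,1]>-.01)&(L[...,1]<.09)&(Z>.05)&(Z<.073);print('pad z',np.median(Z[m]))
"
```

```text
t 23.68 vise xy [ 0.039  -0.0018] z 0.3045 tip 0.2795 F vise 0.2 0.5 0.4
-0.045 jaw front -0.0324 plaque y [-0.1183 -0.0011]
-0.035 jaw front -0.0327 plaque y [-0.1115 -0.0014]
-0.02 jaw front -0.0327 plaque y [-0.1115 -0.0335]
0.02 jaw front -0.0328 plaque y [-0.1091 -0.0076]
0.035 jaw front -0.0326 plaque y [-0.1002 -0.0018]
pad z 0.0697590636154175
```

View pics/w7.png

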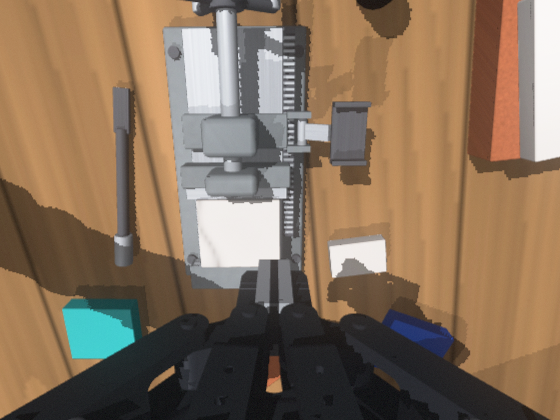

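The plaque (240,232) is square between the jaws, the lever pad (350,133) is up, and the chisel and offcut are undisturbed.

```bash
python3 -c "
from station import *
print(hand_in())"
```

```text
the job is handed in; nothing more can be done
None
```

The plaque is clamped snugly against the fixed jaw with the wheel tightened to about 0.43 N m (±0.04, estimated from the wrist force), the lever is up, the things beside the vise look undisturbed, and the job was handed in at about 24 s.

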